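# Sort the labware into its trays

### The arm

A 7-joint arm with a two-finger parallel gripper is mounted at the origin on the work surface. World frame = base frame: x ahead of the robot, y to its left, z up, the work surface at z = 0. Lengths are in m, angles in rad, forces in N, time in s.
With the tool pointing down it reaches from about 0.4 to 0.85 m from the base axis. Payload 10.4 kg.
Tool frame: the origin (TCP) lies midway between the tips of the shut fingers; the grasp point (between the pads) lies 19 mm behind it; z points along the fingers, y is the line along which they close (so a half turn about z gives the same grasp; the last joint's range is limited). The gripper opens to 85 mm and grips with 20 to 120 N. Pads are 22 mm wide; open, the fingers measure 114 mm over their backs; the gripper's body (76 mm by 85 mm) begins 54 mm behind the grasp point. The pads swing forward as they close: fully open they stand 13 mm farther back than shut.
Start: joints at [1.169, 0.332, -0.065, 1.46, 0.022, 1.35, -0.088], TCP at [0.231, -0.581, 0.231] pointing down, gripper open.
Joint ranges: [-2.6, 2.6], [-0.5, 2.12], [-1.47, 1.34], [0.16, 2.42], [-1.27, 4.41], [0.06, 2.06], [-2.6, 2.6]. Speed limits (rad/s): [2.22, 2.22, 2.79, 2.79, 3.14, 3.14, 3.14].

### API

Orientations are given as a unit quaternion [x, y, z, w].
In Python, from workcell import get_obs, camera, camera_params, hand_in gives the robot as it stands.
- The arm moves only by the tool carry_out, never from a script. Its argument "commands" is a list that holds one entry, the list of rows, each a list of 6 numbers: the shift along the tool's x, y, z in units of 40 mm (1.0 is 40 mm), then the turn, a rotation vector about the tool's x, y, z in units of 6 degrees (1.0 is 6 degrees). In form: [[[x, y, z, ax, ay, az], ...]]. A call has 1 to 20 rows; each row shifts and turns the commanded pose from where the row before left it, along the tool's axes as they then stand; what a row does not reach is not made up. A row lasts 1/12 s, in which the tool goes at most 41.7 mm and 7.16 degrees, less where a joint would pass 70% of its speed; a pose out of reach is approached as far as the arm can. A call is refused whole if a number of a shift passes 1 or a number of a turn 1, either way. A call with a gripper value outside its range is refused whole. "hand" is the closure, from -1 (fully open) to 1 (shut), set as the call begins (left out, the last holds). The fingers move at their own pace and stop on an object; "force" is the grip in N (left out, the last holds). Time passes only in rows, so rows that do not move let the fingers close. It gives the time, the measured TCP pose, the force, the opening and the grip force at its end, in the units of the state.
- get_obs(): the state, without advancing time (a new reading comes with each control period).
- camera(name): name is "side" or "top"; returns the picture (400x640x3 uint8, red, green, blue); there is no depth.
- camera_params(name): a dict with "mtx" (3x3 intrinsics, pixels), "R" (3x3) and "t" (3): a world point X has camera coordinates R X + t. Camera axes: x right, y down, z forward; pixel columns grow to the right and rows downward; lengths in m; the calibration is good to about 2 mm. A picture is of the moment at which its call begins. camera_params takes no time and is no camera call.
- hand_in(): hands the job in; it is judged then, once.
The state is a dict: "clock": time; "joint_pos": joint angles; "joint_velocities": joint speeds; "tau": joint torques, N m; "position": TCP position; "ee_rot": TCP orientation; "ft_force": force on the tool from outside, world axes, zero at the start; "torque": the same for the moment, N m; "grip_width": opening from 0.0 (shut) to 1.0 (fully open); "grasp_force": force on a finger pad.
Only numpy, scipy, OpenCV 4.12 (cv2) and the standard library are available. Lean on these libraries where they do the work, as an engineer would, in place of code of your own. Each camera call takes 0.05 s, during which the arm holds its last target. There are 200 camera calls.

### The job

Put the mixed labware on the bench away in its trays: stand the two loose clear-glass bottles in the tray with the two large bays, one in each bay, stand the two small vials in the tray with the two small bays, one in each bay, and lay the pestle flat in the shallow tray without a divider. Set the glass bottles down on the bay floor rather than dropping them in, and knock nothing over. Leave the mortar and the flask where they stand.

Things in the scene. Friction and masses are not known exactly. Their poses are not given: they have to be found in the camera images.
- bottle_a: One reagent bottle: clear glass, round, body 44 mm across up to 56 mm high, sloping shoulder to a 26 mm neck at 68 mm, blue screw cap 32 mm across from 70 mm to the top at 88 mm; about 130 g; stands upright on the bench. Origin: centre of its underside, z up its axis. The two bottles are alike.
- bottle_b: The other reagent bottle: clear glass, round, body 44 mm across up to 56 mm high, sloping shoulder to a 26 mm neck at 68 mm, blue screw cap 32 mm across from 70 mm to the top at 88 mm; about 130 g; stands upright on the bench. Origin: centre of its underside, z up its axis. The two bottles are alike.
- vial_a: One sample vial: white plastic, round, body 24 mm across up to 44 mm high, then a blue cap 25 mm across to the top at 58 mm; about 40 g; stands upright on the bench. Origin: centre of its underside, z up its axis. The two vials are alike.
- vial_b: The other sample vial: white plastic, round, body 24 mm across up to 44 mm high, then a blue cap 25 mm across to the top at 58 mm; about 40 g; stands upright on the bench. Origin: centre of its underside, z up its axis. The two vials are alike.
- pestle: Porcelain pestle lying on the bench, 110 mm long, about 90 g. Origin: midway along its length, on the bench surface under it; x points along it to the thick rounded grinding end (28 mm across, centred near x = +40 mm), the tail at x = -55 mm is 20 mm across, z up. Between x = -35 and +10 mm the shaft is a plain 16 mm across, its axis about 12 mm above the bench; balance point near x = +5 mm. It lies steadily and does not roll.
- bottle_tray: White fixed tray with two large square bays, for the reagent bottles. Outside 143 x 74 mm (x, y), walls and the one divider 5 mm thick and 25 mm high, floor 4 mm thick. Origin: centre of its underside, at bench level; x along its long side. Bays are 64 x 64 mm inside, centred at x = +34.5 and -34.5 mm, y = 0.
- vial_tray: White fixed tray with two small square bays, for the vials. Outside 107 x 56 mm (x, y), walls and the one divider 5 mm thick and 25 mm high, floor 4 mm thick. Origin: centre of its underside, at bench level; x along its long side. Bays are 46 x 46 mm inside, centred at x = +25.5 and -25.5 mm, y = 0.
- pestle_tray: White fixed shallow tray without divider, for the pestle. Outside 146 x 80 mm (x, y), walls 5 mm thick and 18 mm high, floor 4 mm thick, inside 136 x 70 mm. Origin: centre of its underside, at bench level; x along its long side.
- mortar: White porcelain mortar, an open bowl 72 mm across the rim and 45 mm high, standing on the bench among the labware; not part of the job, to be left alone. Origin: centre of its underside.
- flask: Conical glass flask, 62 mm across the base, 24 mm neck, 96 mm high, standing on the bench among the labware; not part of the job, to be left alone. Origin: centre of its underside.
Not all that is in view belongs to the job. What is shaped like the bottle_tray but blue, pink or red is not meant.

How it is judged:
At the end, for the whole second after the job is handed in: Bottles stand upright (0.15 rad) on the floors of the large bays, vials of the small bays, one per bay, within 14 mm of bay centre in x and y; the pestle lies flat (0.1 rad) on the undivided tray's floor, within 20 mm of centre along and 30 mm across it; all at rest and let go (y of bottle_a in the frame of bottle_tray between -0.014 and 0.014 m and z of bottle_a in the frame of bottle_tray between -0.002 and 0.01 m and angle between each of bottle_a, bottle_b, vial_a, vial_b's own z axis and vertical below 0.15 rad and y of bottle_b in the frame of bottle_tray between -0.014 and 0.014 m and z of bottle_b in the frame of bottle_tray between -0.002 and 0.01 m and ((x of bottle_a in the frame of bottle_tray between 0.0205 and 0.0485 m and x of bottle_b in the frame of bottle_tray between -0.0485 and -0.0205 m) or (x of bottle_a in the frame of bottle_tray between -0.0485 and -0.0205 m and x of bottle_b in the frame of bottle_tray between 0.0205 and 0.0485 m)) and y of vial_a in the frame of vial_tray between -0.014 and 0.014 m and z of vial_a in the frame of vial_tray between -0.002 and 0.01 m and y of vial_b in the frame of vial_tray between -0.014 and 0.014 m and z of vial_b in the frame of vial_tray between -0.002 and 0.01 m and ((x of vial_a in the frame of vial_tray between 0.0115 and 0.0395 m and x of vial_b in the frame of vial_tray between -0.0395 and -0.0115 m) or (x of vial_a in the frame of vial_tray between -0.0395 and -0.0115 m and x of vial_b in the frame of vial_tray between 0.0115 and 0.0395 m)) and x of pestle in the frame of pestle_tray between -0.02 and 0.02 m and y of pestle in the frame of pestle_tray between -0.03 and 0.03 m and z of pestle in the frame of pestle_tray between -0.002 and 0.012 m and angle between pestle's own z axis and vertical below 0.1 rad and linear speed of each of bottle_a, bottle_b, vial_a, vial_b, pestle below 0.02 m/s); the robot touches nothing.
It fails at once if a bottle, a vial, the flask or the mortar is knocked over (angle between any of bottle_a, bottle_b, vial_a, vial_b, flask, mortar's own z axis and vertical above 0.8 rad).
It fails at once if the flask or the mortar is shifted by more than 30 mm (distance of any of flask, mortar from where it was at the start of the episode above 0.03 m).
It fails at once if a bottle is dropped: let go of over its tray with its base more than 26 mm above the bay floor ((horizontal distance between bottle_a and bottle_tray below 0.06 m and z of bottle_a in the frame of bottle_tray above 0.03 m and contact force between the fingers and bottle_a below 0.02 N) or (horizontal distance between bottle_b and bottle_tray below 0.06 m and z of bottle_b in the frame of bottle_tray above 0.03 m and contact force between the fingers and bottle_b below 0.02 N)).
It also fails if it takes over 128 s, if anything falls off the work surface, if the arm or the gripper's body presses on something with over 40 N, if the wrist force passes 120 N, or if a joint passes its speed limit or range.

## Working session

There is one attempt and no reset: what is moved stays moved. The work goes in short steps, Python scripts to look and compute and a tool call to move; the robot and the scene stay as the last step left them, time stands still between calls to the robot, and variables do not carry over. Pictures are saved under pics/ and viewed, at most 14 in all, crops included, and the job is handed in when it is done.

Besides the shell and the picture viewer there is one more tool, called after "Emit:" as a command line: name --argument value ..., lists and objects as JSON in quotes. carry_out: Moves the arm, as the interface text tells. Its arguments: {"type":"object","properties":{"commands":{"type":"array"},"hand":{"type":"number"},"force":{"type":"number"}},"required":["commands"]}

```bash
mkdir -p pics; python3 - <<'E'
from workcell import *
import cv2
o=get_obs(); print({k:o[k] for k in('clock','position','ee_rot','grip_width','joint_pos')})
for n in('top','side'):
    cv2.imwrite(f'pics/{n}0.png',camera(n)[:,:,::-1]); p=camera_params(n); print(n,p)
E
```

```text
{'clock': 0.0, 'position': array([ 0.2309646 , -0.58036909,  0.23051726]), 'ee_rot': array([ 9.82123901e-01,  1.88234337e-01, -1.53466158e-04, -6.73636849e-04]), 'grip_width': 1.0032323045659468, 'joint_pos': array([ 1.16942457,  0.33286906, -0.06466767,  1.46094198,  0.02157399,
        1.34985746, -0.08852831])}
top {'mtx': array([[398.92623149,   0.        , 320.96165385],
       [  0.        , 398.92623149, 203.70263804],
       [  0.        ,   0.        ,   1.        ]]), 'R': array([[ 0.01579303, -0.99971218,  0.01805915],
       [-0.98718414, -0.01845857, -0.15851421],
       [ 0.15880193, -0.01532429, -0.98719153]]), 't': array([-0.00953044,  0.47008954,  1.00674219])}
side {'mtx': array([[409.29474368,   0.        , 327.23337534],
       [  0.        , 409.29474368, 193.90348226],
       [  0.        ,   0.        ,   1.        ]]), 'R': array([[-0.92392713, -0.38245186, -0.00944616],
       [-0.20720117,  0.5210078 , -0.82802086],
       [ 0.32159964, -0.76307368, -0.56061772]]), 't': array([0.40647004, 0.12035683, 0.86098492])}
```

View pics/top0.png

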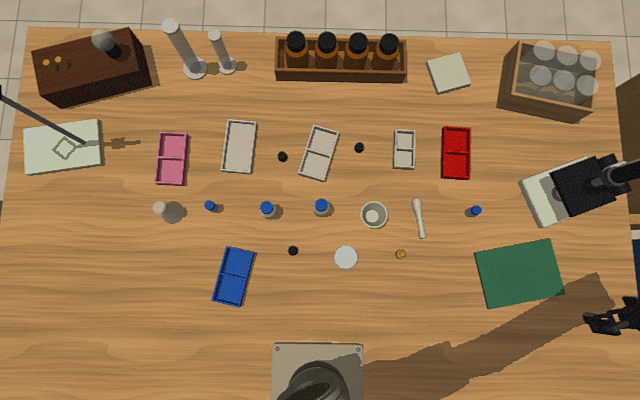

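View pics/side0.png

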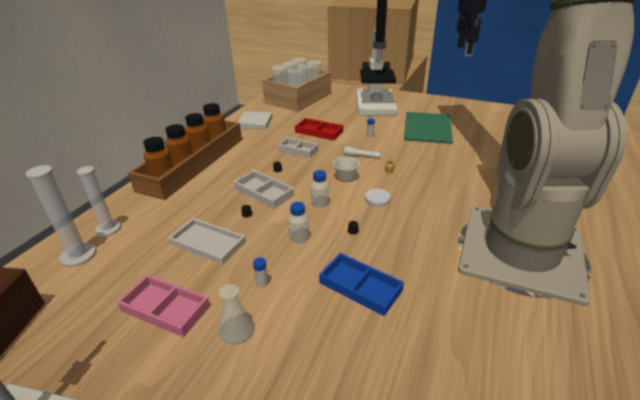

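Top view: bottle caps near (267,209) and (321,206), vials at (210,206) and (476,211), mortar (374,214), pestle (418,217). The white trays are undivided (239,146), large bays (319,152) and small bays (404,149); the flask is at (172,212). I'll enlarge these areas.

```bash
python3 - <<'E'
import cv2
i=cv2.imread('pics/top0.png')
cv2.imwrite('pics/c1.png',cv2.resize(i[110:230,200:350],None,fx=5,fy=5,interpolation=cv2.INTER_CUBIC)[:600,:750])
cv2.imwrite('pics/c2.png',cv2.resize(i[120:240,350:500],None,fx=5,fy=5,interpolation=cv2.INTER_CUBIC))
E
```

```text
(no output)
```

View pics/c1.png

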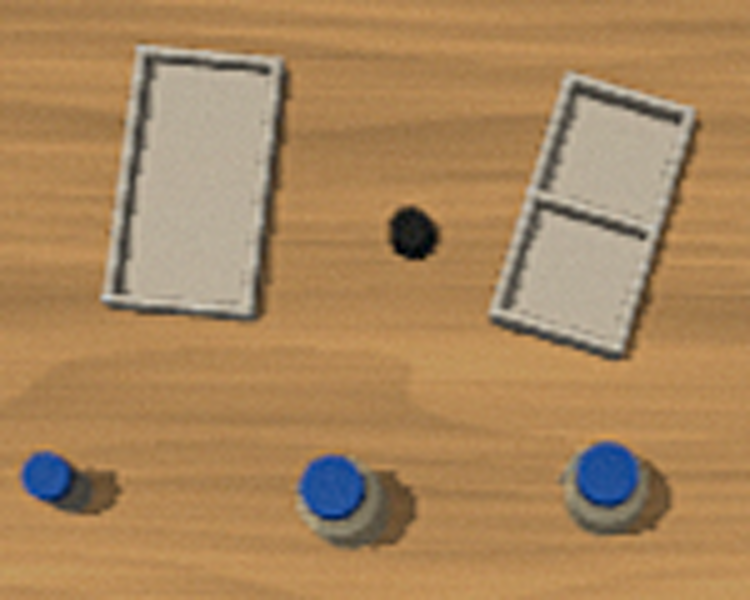

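View pics/c2.png

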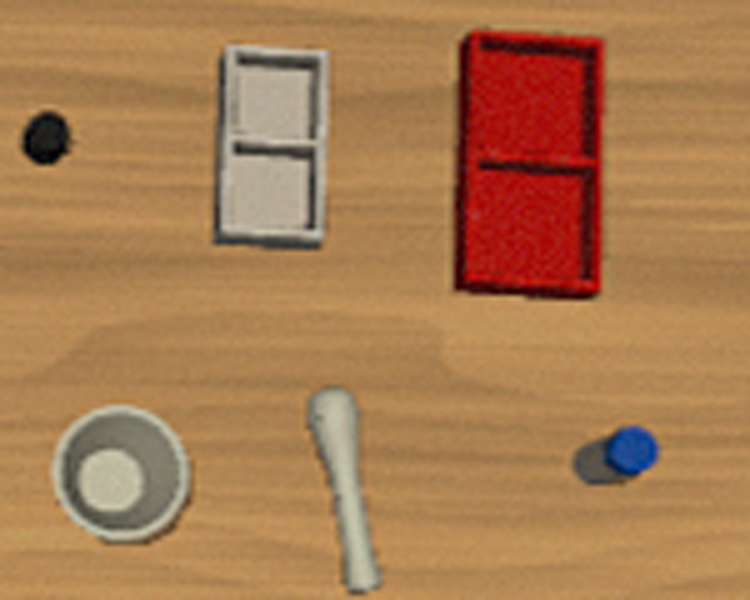

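c1: the pestle tray is at corners (140,48)-(252,316), the bottle tray at (570,76)-(622,354), and the caps at (47,477), (332,487) and (608,473). c2: the vial tray is at (228,46)-(322,238), the pestle runs from (330,388) to (362,588), the vial cap is at (632,450) and the mortar rim is centred at (122,472).

```bash
cat > h.py <<'E'
import numpy as np
from workcell import *
def ray(n,u,v,z):
    p=camera_params(n); R,t=p['R'],p['t']
    d=R.T@np.linalg.solve(p['mtx'],[u,v,1]); c=-R.T@t
    return c+d*(z-c[2])/d[2]
E
python3 - <<'E'
from h import *
def P(c,u,v,z):
    ox,oy=((200,110),(350,120))[c-1]
    return ray('top',ox+(u+.5)/5-.5,oy+(v+.5)/5-.5,z)[:2]
for n,c,z,q in(('pestle_tray',1,.018,[(140,48),(283,62),(252,316),(104,298)]),('bottle_tray',1,.025,[(570,76),(695,108),(622,354),(491,316)]),('vial_tray',2,.025,[(228,46),(328,50),(322,240),(219,234)])):
    X=np.array([P(c,*a,z) for a in q]); m=X.mean(0); L=(X[0]+X[1]-X[2]-X[3])/2; W=(X[0]+X[3]-X[1]-X[2])/2
    print(n,m.round(4),'len',np.linalg.norm(L).round(4),np.linalg.norm(W).round(4),'ang',np.degrees(np.arctan2(L[1],L[0])).round(1),np.degrees(np.arctan2(-W[0],W[1])).round(1))
for n,c,u,v,z in(('vialL',1,47,477,.058),('bot1',1,332,487,.088),('bot2',1,608,473,.088),('vialR',2,632,450,.058),('mort',2,122,472,.045),('thick',2,330,389,.014),('tail',2,363,588,.012),('flask',1,-200,465,.096)):
    print(n,P(c,u,v,z).round(4))
E
```

```text
pestle_tray [0.6294 0.2249] len 0.1429 0.0796 ang -4.5 -5.3
bottle_tray [0.6136 0.0071] len 0.1423 0.0719 ang -15.8 -14.6
vial_tray [ 0.6301 -0.2264] len 0.1069 0.0554 ang -3.2 -1.7
vialL [0.4582 0.2845]
bot1 [0.4512 0.1355]
bot2 [ 0.4608 -0.0013]
vialR [ 0.459  -0.4011]
mort [ 0.4445 -0.1393]
thick [ 0.496  -0.2567]
tail [ 0.3891 -0.2725]
flask [0.4561 0.3953]
```

Emit:
carry_out --commands '[[[0, 0, 0.5, 0, 0, 0.9], [0, 0, 0.5, 0, 0, 0.9], [0, 0, 0.5, 0, 0, 0.9], [0, 0, 0.5, 0, 0, 0.9], [0.57, -0.45, 0, 0, 0, 0], [0.57, -0.45, 0, 0, 0, 0], [0.57, -0.45, 0, 0, 0, 0], [0.57, -0.45, 0, 0, 0, 0], [0.57, -0.45, 0, 0, 0, 0], [0.57, -0.45, 0, 0, 0, 0], [0.57, -0.45, 0, 0, 0, 0], [0.57, -0.45, 0, 0, 0, 0], [0.57, -0.45, 0, 0, 0, 0], [0.57, -0.45, 0, 0, 0, 0], [0, 0, 0, 0, 0, 0], [0, 0, 0, 0, 0, 0], [0, 0, 0, 0, 0, 0]]]' --hand -1 --force 30

```text
clock: 1.52
position: [0.4582, -0.4006, 0.1509]
ee_rot: [1.0, 0.001, -0.0, -0.0]
ft_force: [-0.6, 0.5, -0.3]
grip_width: 1.001
grasp_force: 0.0
```

Emit:
carry_out --commands '[[[0, 0, 0.6, 0, 0, 0], [0, 0, 0.6, 0, 0, 0], [0, 0, 0.6, 0, 0, 0], [0, 0, 0.6, 0, 0, 0], [0, 0, 0.4, 0, 0, 0], [0, 0, 0.3, 0, 0, 0], [0, 0, 0, 0, 0, 0], [0, 0, 0, 0, 0, 0]]]'

```text
clock: 2.18
position: [0.4582, -0.4009, 0.0274]
ee_rot: [1.0, 0.0, -0.0, -0.0]
ft_force: [-0.2, 0.8, 0.2]
grip_width: 1.0
grasp_force: 0.0
```

```bash
python3 - <<'E'
from h import *
import cv2
s=camera('side')[:,:,::-1];t=camera('top')[:,:,::-1]
a=cv2.resize(s[70:170,320:420],None,fx=4,fy=4,interpolation=3);b=cv2.resize(t[160:260,430:530],None,fx=4,fy=4,interpolation=3)
cv2.imwrite('pics/v1.png',cv2.hconcat([a,b]))
E
```

```text
(no output)
```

View pics/v1.png

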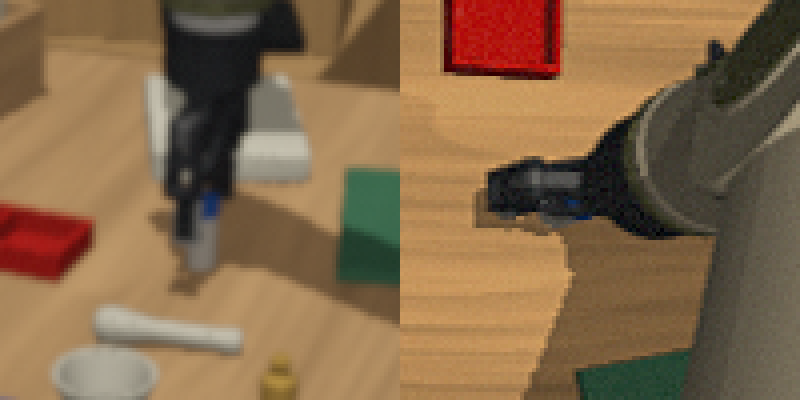

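The side crop shows the vial between the fingers (cap at (210,205), near finger at (185,220)). In the top crop the blue cap shows at (585,213), below the gripper's line, so I'll check the fore-aft offset by projection.

```bash
python3 - <<'E'
from h import *
def proj(n,X):
    p=camera_params(n);q=p['mtx']@(p['R']@np.array(X)+p['t']);return q[:2]/q[2]
o=(320,70)
for X in([.4582,-.4009,.058],[.4582,-.4009,0],[.4582,-.3584,.04],[.4582,-.3584,.1]):
    print(X,((proj('side',X)-(320,70))*4).round(),((proj('top',X)-(430,160))*4+(400,0)).round())
E
```

```text
[0.4582, -0.4009, 0.058] [203. 200.] [584. 200.]
[0.4582, -0.4009, 0] [199. 267.] [550. 212.]
[0.4582, -0.3584, 0.04] [185. 243.] [508. 202.]
[0.4582, -0.3584, 0.1] [188. 170.] [543. 189.]
```

The projection agrees with the picture, so I'll grip.

Emit:
carry_out --commands '[[[0, 0, 0, 0, 0, 0], [0, 0, 0, 0, 0, 0], [0, 0, 0, 0, 0, 0], [0, 0, 0, 0, 0, 0], [0, 0, 0, 0, 0, 0], [0, 0, 0, 0, 0, 0], [0, 0, 0, 0, 0, 0], [0, 0, 0, 0, 0, 0], [0, 0, 0, 0, 0, 0], [0, 0, 0, 0, 0, 0], [0, 0, 0, 0, 0, 0], [0, 0, 0, 0, 0, 0]]]' --hand 1 --force 30

```text
clock: 3.28
position: [0.459, -0.4004, 0.0275]
ee_rot: [1.0, 0.001, 0.0, 0.0]
ft_force: [-1.4, 0.5, 5.1]
grip_width: 0.279
grasp_force: 29.4
```

Emit:
carry_out --commands '[[[0, 0, -0.5, 0, 0, 0], [0, 0, -0.75, 0, 0, 0], [0, 0, -0.75, 0, 0, 0], [0.615, -0.54, 0, 0, 0, 0], [0.615, -0.54, 0, 0, 0, 0], [0.615, -0.54, 0, 0, 0, 0], [0.615, -0.54, 0, 0, 0, 0], [0.615, -0.54, 0, 0, 0, 0], [0.615, -0.54, 0, 0, 0, 0], [0.615, -0.54, 0, 0, 0, 0], [0.615, -0.54, 0, 0, 0, 0], [0, 0, 0, 0, 0, 0], [0, 0, 0, 0, 0, 0], [0, 0, 0, 0, 0, 0]]]'

```text
clock: 4.45
position: [0.6547, -0.2276, 0.1065]
ee_rot: [1.0, 0.001, -0.001, 0.0]
ft_force: [-0.0, -0.6, -0.3]
grip_width: 0.282
grasp_force: 29.6
```

```bash
python3 - <<'E'
from h import *
import cv2
s=camera('side')[:,:,::-1];t=camera('top')[:,:,::-1]
a=cv2.resize(s[90:190,250:350],None,fx=4,fy=4,interpolation=3);b=cv2.resize(t[100:200,350:450],None,fx=4,fy=4,interpolation=3)
cv2.imwrite('pics/v2.png',cv2.hconcat([a,b]))
E
```

```text
(no output)
```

View pics/v2.png

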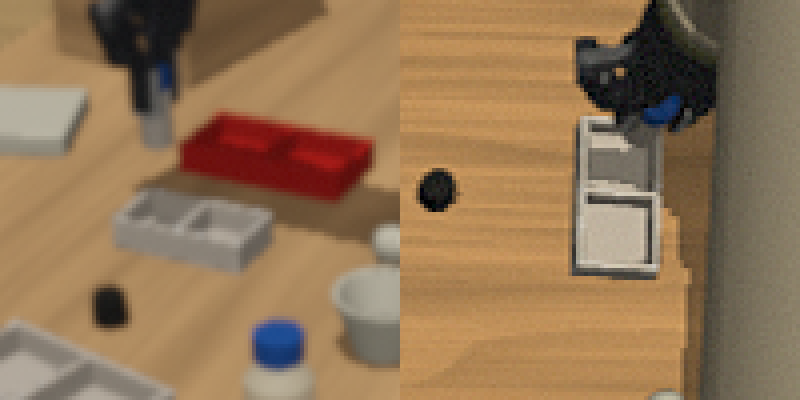

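The vial hangs upright over the far small bay (side (155,120), top (640,125)). I'll lower and release it.

Emit:
carry_out --commands '[[[0, 0, 0.6, 0, 0, 0], [0, 0, 0.6, 0, 0, 0], [0, 0, 0.3, 0, 0, 0], [0, 0, 0.2, 0, 0, 0], [0, 0, 0.15, 0, 0, 0], [0, 0, 0, 0, 0, 0], [0, 0, 0, 0, 0, 0], [0, 0, 0, 0, 0, 0]]]'

```text
clock: 5.22
position: [0.656, -0.2274, 0.0346]
ee_rot: [1.0, 0.001, 0.001, 0.0]
ft_force: [0.1, -0.3, 0.1]
grip_width: 0.28
grasp_force: 29.6
```

Emit:
carry_out --commands '[[[0, 0, 0, 0, 0, 0], [0, 0, 0, 0, 0, 0], [0, 0, 0, 0, 0, 0], [0, 0, 0, 0, 0, 0], [0, 0, 0, 0, 0, 0], [0, 0, 0, 0, 0, 0], [0, 0, 0, 0, 0, 0], [0, 0, -0.5, 0, 0, 0], [0, 0, -0.75, 0, 0, 0], [0, 0, -0.75, 0, 0, 0], [0, 0, 0, 0, 0, 0]]]' --hand -0.2

```text
clock: 6.13
position: [0.6584, -0.228, 0.1204]
ee_rot: [1.0, 0.001, 0.005, 0.001]
ft_force: [1.5, -1.1, 1.2]
grip_width: 0.6
grasp_force: 0.0
```

Emit:
carry_out --commands '[[[-0.77, 0.13, 0, 0, 0, 0], [-0.77, 0.13, 0, 0, 0, 0], [-0.77, 0.13, 0, 0, 0, 0], [-0.77, 0.13, 0, 0, 0, 0], [-0.77, 0.13, 0, 0, 0, 0], [-0.77, 0.13, 0, 0, 0, 0], [-0.77, 0.13, 0, 0, 0, 0], [0, 0, 0, 0, 0, -0.7], [0, 0, 0, 0, 0, -0.7], [0, 0, 0, 0, 0, 0], [0, 0, 0, 0, 0, 0], [0, 0, 0, 0, 0, 0], [0, 0, 0, 0, 0, 0]]]'

```text
clock: 7.22
position: [0.4401, -0.2637, 0.1132]
ee_rot: [0.997, 0.074, 0.0, -0.0]
ft_force: [-0.2, -0.3, -0.6]
grip_width: 0.601
grasp_force: 0.0
```

```bash
python3 - <<'E'
from h import *
import cv2
s=camera('side')[:,:,::-1];t=camera('top')[:,:,::-1]
a=cv2.resize(s[90:190,270:400],None,fx=4,fy=4,interpolation=3);b=cv2.resize(t[110:260,350:450],None,fx=4,fy=4,interpolation=3)
cv2.imwrite('pics/v3.png',cv2.hconcat([cv2.copyMakeBorder(a,0,200,0,0,0),b])[:600,:800])
print(a.shape)
E
```

```text
(400, 520, 3)
```

View pics/v3.png

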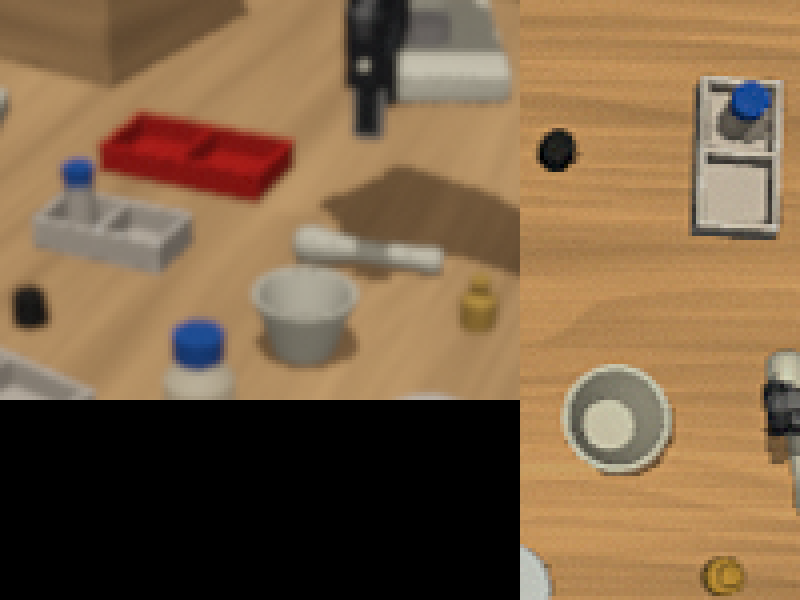

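Vial stands in the middle of the far bay (top (745,105)). The gripper is over the pestle shaft. I'll descend and grip.

Emit:
carry_out --commands '[[[0, 0, 0.7, 0, 0, 0], [0, 0, 0.7, 0, 0, 0], [0, 0, 0.6, 0, 0, 0], [0, 0, 0.4, 0, 0, 0], [0, 0, 0.3, 0, 0, 0], [0, 0, 0, 0, 0, 0], [0, 0, 0, 0, 0, 0], [0, 0, 0, 0, 0, 0]]]'

```text
clock: 7.98
position: [0.4406, -0.2643, 0.0064]
ee_rot: [0.997, 0.074, 0.001, 0.0]
ft_force: [-0.5, 0.6, 0.4]
grip_width: 0.596
grasp_force: 0.0
```

Emit:
carry_out --commands '[[[0, 0, 0, 0, 0, 0], [0, 0, 0, 0, 0, 0], [0, 0, 0, 0, 0, 0], [0, 0, 0, 0, 0, 0], [0, 0, 0, 0, 0, 0], [0, 0, 0, 0, 0, 0], [0, 0, 0, 0, 0, 0], [0, 0, 0, 0, 0, 0], [0, 0, 0, 0, 0, 0]]]' --hand 1 --force 50

```text
clock: 8.73
position: [0.4404, -0.2644, 0.0063]
ee_rot: [0.997, 0.074, 0.001, 0.001]
ft_force: [-2.2, -0.2, 6.2]
grip_width: 0.172
grasp_force: 49.2
```

Emit:
carry_out --commands '[[[0, 0, -0.5, 0, 0, 0], [0, 0, -0.65, 0, 0, 0.4], [0, 0, -0.75, 0, 0, 0.4], [0, 0, -0.75, 0, 0, 0.3], [0, 0, -0.7, 0, 0, 0.3], [0.333, -0.874, 0, 0, 0, 0], [0.333, -0.874, 0, 0, 0, 0], [0.333, -0.874, 0, 0, 0, 0], [0.333, -0.874, 0, 0, 0, 0], [0.333, -0.874, 0, 0, 0, 0], [0.333, -0.874, 0, 0, 0, 0], [0.333, -0.874, 0, 0, 0, 0], [0.333, -0.874, 0, 0, 0, 0], [0.333, -0.874, 0, 0, 0, 0], [0.333, -0.874, 0, 0, 0, 0], [0.333, -0.874, 0, 0, 0, 0], [0.333, -0.874, 0, 0, 0, 0], [0.333, -0.874, 0, 0, 0, 0], [0.333, -0.874, 0, 0, 0, 0], [0, 0, 0, 0, 0, 0.8]]]'

```text
clock: 10.4
position: [0.6246, 0.2347, 0.1388]
ee_rot: [0.999, -0.036, -0.001, -0.002]
ft_force: [-1.0, 1.1, -0.4]
grip_width: 0.177
grasp_force: 49.2
```

Emit:
carry_out --commands '[[[0, 0, 0, 0, 0, 0], [0, 0, 0, 0, 0, 0], [0, 0, 0, 0, 0, 0], [0, 0, 0, 0, 0, 0]]]'

```text
clock: 10.73
position: [0.6256, 0.2241, 0.1395]
ee_rot: [0.999, -0.041, 0.0, 0.0]
ft_force: [0.6, 0.4, -0.6]
grip_width: 0.166
grasp_force: 49.2
```

```bash
python3 - <<'E'
from h import *
import cv2
s=camera('side')[:,:,::-1];t=camera('top')[:,:,::-1]
a=cv2.resize(s[140:280,150:260],None,fx=4,fy=4,interpolation=3);b=cv2.resize(t[80:220,190:280],None,fx=4,fy=4,interpolation=3)
cv2.imwrite('pics/v4.png',cv2.hconcat([a,b]))
E
```

```text
(no output)
```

View pics/v4.png

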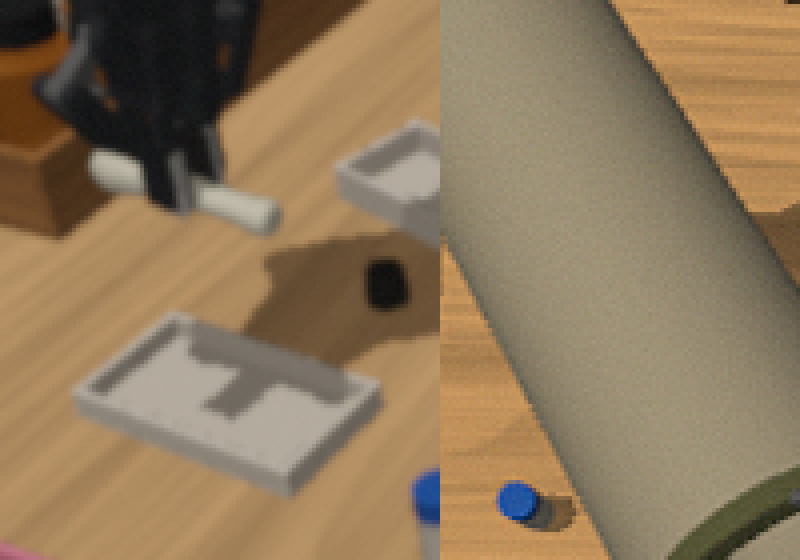

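The pestle is held level, parallel to the tray's long sides and above its middle (side (185,190)). I'll lower it.

Emit:
carry_out --commands '[[[0, 0, 0.7, 0, 0, 0], [0, 0, 0.7, 0, 0, 0], [0, 0, 0.6, 0, 0, 0], [0, 0, 0.5, 0, 0, 0], [0, 0, 0.3, 0, 0, 0], [0, 0, 0.2, 0, 0, 0], [0, 0, 0.1, 0, 0, 0], [0, 0, 0.1, 0, 0, 0], [0, 0, 0, 0, 0, 0], [0, 0, 0, 0, 0, 0], [0, 0, 0, 0, 0, 0]]]'

```text
clock: 11.75
position: [0.6259, 0.2261, 0.0123]
ee_rot: [0.999, -0.041, 0.001, -0.0]
ft_force: [0.8, 0.8, -1.5]
grip_width: 0.175
grasp_force: 49.2
```

Emit:
carry_out --commands '[[[0, 0, 0, 0, 0, 0], [0, 0, 0, 0, 0, 0], [0, 0, 0, 0, 0, 0], [0, 0, 0, 0, 0, 0], [0, 0, -0.4, 0, 0, 0], [0, 0, -0.75, 0, 0, 0], [0, 0, -0.75, 0, 0, 0], [0, 0, -0.6, 0, 0, -0.8], [0, 0, 0, 0, 0, 0], [0, 0, 0, 0, 0, 0]]]' --hand 0.3

```text
clock: 12.58
position: [0.6263, 0.2262, 0.113]
ee_rot: [1.0, 0.001, 0.002, -0.0]
ft_force: [-1.6, -0.5, -0.1]
grip_width: 0.35
grasp_force: 0.0
```

Emit:
carry_out --commands '[[[-0.6, -0.21, 0, 0, 0, 0], [-0.6, -0.21, 0, 0, 0, 0], [-0.6, -0.21, 0, 0, 0, 0], [-0.6, -0.21, 0, 0, 0, 0], [-0.6, -0.21, 0, 0, 0, 0], [-0.6, -0.21, 0, 0, 0, 0], [-0.6, -0.21, 0, 0, 0, 0], [0, 0, 0, 0, 0, 0], [0, 0, 0, 0, 0, 0], [0, 0, 0, 0, 0, 0], [0, 0, 0, 0, 0, 0]]]' --hand -0.2

```text
clock: 13.5
position: [0.458, 0.2835, 0.1107]
ee_rot: [1.0, 0.0, -0.0, 0.0]
ft_force: [1.1, -0.6, -0.2]
grip_width: 0.601
grasp_force: 0.0
```

```bash
python3 - <<'E'
from h import *
import cv2
s=camera('side')[:,:,::-1]
cv2.imwrite('pics/v5.png',cv2.resize(s[190:330,150:330],None,fx=4,fy=4,interpolation=3))
E
```

```text
(no output)
```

View pics/v5.png

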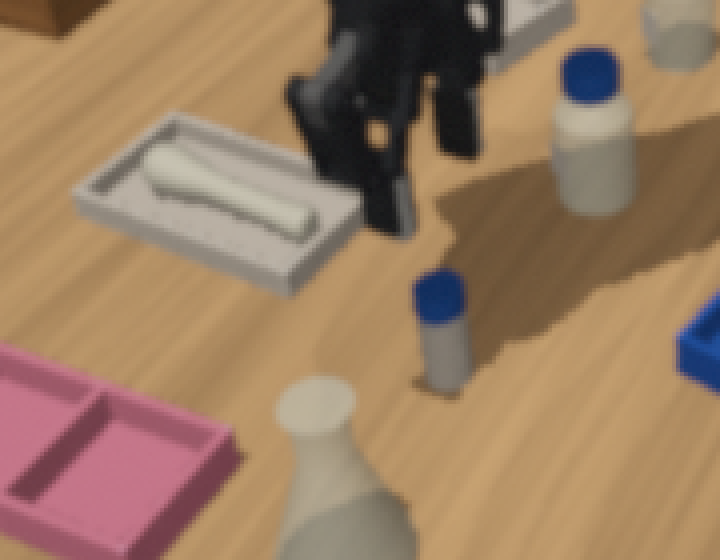

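The pestle lies in the shallow tray, centred at (230,195). The vial stands below the gripper at (443,330). I'll descend and grip.

Emit:
carry_out --commands '[[[0, 0, 0.6, 0, 0, 0], [0, 0, 0.6, 0, 0, 0], [0, 0, 0.5, 0, 0, 0], [0, 0, 0.4, 0, 0, 0], [0, 0, 0, 0, 0, 0], [0, 0, 0, 0, 0, 0], [0, 0, 0, 0, 0, 0]]]'

```text
clock: 14.13
position: [0.458, 0.2846, 0.0282]
ee_rot: [1.0, 0.001, 0.0, -0.0]
ft_force: [0.2, -0.3, 0.3]
grip_width: 0.603
grasp_force: 0.0
```

Emit:
carry_out --commands '[[[0, 0, 0, 0, 0, 0], [0, 0, 0, 0, 0, 0], [0, 0, 0, 0, 0, 0], [0, 0, 0, 0, 0, 0], [0, 0, 0, 0, 0, 0], [0, 0, 0, 0, 0, 0], [0, 0, 0, 0, 0, 0], [0, 0, 0, 0, 0, 0]]]' --hand 1 --force 30

```text
clock: 14.8
position: [0.4581, 0.2846, 0.0284]
ee_rot: [1.0, 0.001, 0.001, -0.0]
ft_force: [-0.7, -1.4, 6.8]
grip_width: 0.275
grasp_force: 29.3
```

Emit:
carry_out --commands '[[[0, 0, -0.5, 0, 0, 0], [0, 0, -0.8, 0, 0, 0], [0, 0, -0.8, 0, 0, 0], [0, 0, -0.7, 0, 0, 0], [0.244, 0.85, 0, 0, 0, 0], [0.244, 0.85, 0, 0, 0, 0], [0.244, 0.85, 0, 0, 0, 0], [0.244, 0.85, 0, 0, 0, 0], [0.244, 0.85, 0, 0, 0, 0], [0.244, 0.85, 0, 0, 0, 0], [0.244, 0.85, 0, 0, 0, 0], [0.244, 0.85, 0, 0, 0, 0], [0.244, 0.85, 0, 0, 0, 0], [0.244, 0.85, 0, 0, 0, 0], [0.244, 0.85, 0, 0, 0, 0], [0.244, 0.85, 0, 0, 0, 0], [0.244, 0.85, 0, 0, 0, 0], [0.244, 0.85, 0, 0, 0, 0], [0.244, 0.85, 0, 0, 0, 0]]]'

```text
clock: 16.38
position: [0.6047, -0.2271, 0.1395]
ee_rot: [1.0, 0.001, 0.0, 0.0]
ft_force: [0.4, 0.3, -0.1]
grip_width: 0.278
grasp_force: 29.6
```

Emit:
carry_out --commands '[[[0, 0, 0, 0, 0, 0], [0, 0, 0, 0, 0, 0], [0, 0, 0, 0, 0, 0], [0, 0, 0, 0, 0, 0], [0, 0, 0, 0, 0, 0]]]'

```text
clock: 16.8
position: [0.6048, -0.2238, 0.1396]
ee_rot: [1.0, 0.002, 0.0, -0.0]
ft_force: [-0.6, -0.7, 0.2]
grip_width: 0.283
grasp_force: 29.6
```

Emit:
carry_out --commands '[[[0, 0, 0.7, 0, 0, 0], [0, 0, 0.7, 0, 0, 0], [0, 0, 0.6, 0, 0, 0], [0, 0, 0.3, 0, 0, 0], [0, 0, 0.2, 0, 0, 0], [0, 0, 0.17, 0, 0, 0], [0, 0, 0, 0, 0, 0], [0, 0, 0, 0, 0, 0], [0, 0, 0, 0, 0, 0], [0, 0, 0, 0, 0, 0]]]'

```text
clock: 17.63
position: [0.6051, -0.2254, 0.0335]
ee_rot: [1.0, 0.001, 0.001, 0.0]
ft_force: [0.7, 0.2, -0.3]
grip_width: 0.282
grasp_force: 30.1
```

Emit:
carry_out --commands '[[[0, 0, 0, 0, 0, 0], [0, 0, 0, 0, 0, 0], [0, 0, 0, 0, 0, 0], [0, 0, 0, 0, 0, 0], [0, 0, 0, 0, 0, 0], [0, 0, 0, 0, 0, 0], [0, 0, -0.5, 0, 0, 0], [0, 0, -0.75, 0, 0, 0], [0, 0, -0.75, 0, 0, 0], [0, 0, -0.7, 0, 0, 0], [0, 0, 0, 0, 0, 0], [0, 0, 0, 0, 0, 0], [0, 0, 0, 0, 0, 0]]]' --hand -0.2

```text
clock: 18.72
position: [0.6042, -0.2253, 0.1399]
ee_rot: [1.0, 0.001, -0.0, -0.0]
ft_force: [-0.0, -0.6, -0.3]
grip_width: 0.601
grasp_force: 0.0
```

Emit:
carry_out --commands '[[[-0.448, -0.7, 0, 0, 0, 0], [-0.448, -0.7, 0, 0, 0, 0], [-0.448, -0.7, 0, 0, 0, 0], [-0.448, -0.7, 0, 0, 0, 0], [-0.448, -0.7, 0, 0, 0, 0], [-0.448, -0.7, 0, 0, 0, 0], [-0.448, -0.7, 0, 0, 0, 0], [-0.448, -0.7, 0, 0, 0, 0], [0, 0, 0, 0, 0, 0], [0, 0, 0, 0, 0, 0], [0, 0, 0, 0, 0, 0], [0, 0, 0, 0, 0, 0]]]' --hand -1

```text
clock: 19.72
position: [0.4609, -0.0026, 0.1399]
ee_rot: [1.0, 0.0, -0.0, 0.0]
ft_force: [0.8, -0.2, 0.7]
grip_width: 1.002
grasp_force: 0.0
```

```bash
python3 - <<'E'
from h import *
import cv2
s=camera('side')[:,:,::-1];t=camera('top')[:,:,::-1]
a=cv2.resize(s[120:260,250:360],None,fx=4,fy=4,interpolation=3);b=cv2.resize(t[110:250,340:430],None,fx=4,fy=4,interpolation=3)
cv2.imwrite('pics/v6.png',cv2.hconcat([a,b]))
E
```

```text
(no output)
```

View pics/v6.png

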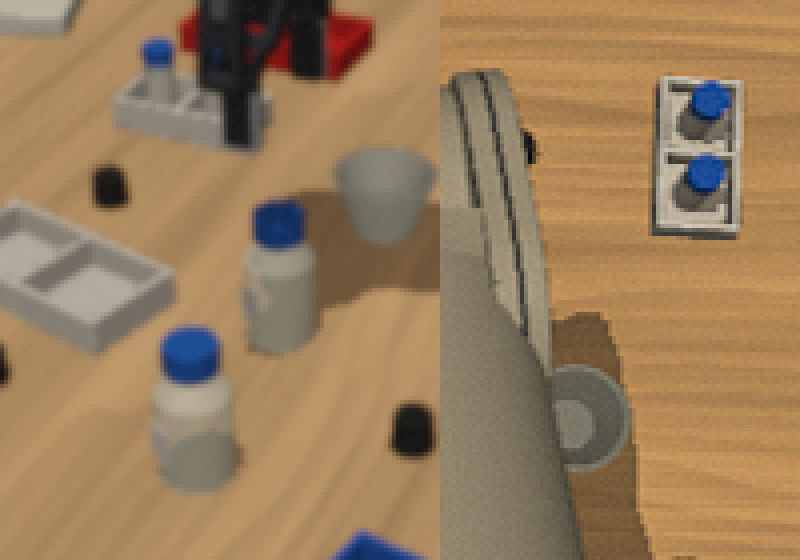

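Both vials stand in their bays (top (710,105) and (705,180)). The bottle is below the gripper (side cap (280,220)). I'll descend and grip.

Emit:
carry_out --commands '[[[0, 0, 0.7, 0, 0, 0], [0, 0, 0.7, 0, 0, 0], [0, 0, 0.6, 0, 0, 0], [0, 0, 0.4, 0, 0, 0], [0, 0, 0.3, 0, 0, 0], [0, 0, 0.15, 0, 0, 0], [0, 0, 0, 0, 0, 0], [0, 0, 0, 0, 0, 0], [0, 0, 0, 0, 0, 0]]]'

```text
clock: 20.57
position: [0.4615, -0.0018, 0.0273]
ee_rot: [1.0, 0.001, 0.001, 0.0]
ft_force: [-0.2, 0.5, 0.0]
grip_width: 1.0
grasp_force: 0.0
```

Emit:
carry_out --commands '[[[0, 0, 0, 0, 0, 0], [0, 0, 0, 0, 0, 0], [0, 0, 0, 0, 0, 0], [0, 0, 0, 0, 0, 0], [0, 0, 0, 0, 0, 0], [0, 0, 0, 0, 0, 0], [0, 0, 0, 0, 0, 0], [0, 0, 0, 0, 0, 0], [0, 0, 0, 0, 0, 0], [0, 0, 0, 0, 0, 0]]]' --hand 1 --force 40

```text
clock: 21.4
position: [0.4611, -0.0017, 0.0271]
ee_rot: [1.0, 0.001, 0.0, 0.0]
ft_force: [-0.6, -1.1, 5.5]
grip_width: 0.499
grasp_force: 40.3
```

Emit:
carry_out --commands '[[[0, 0, -0.4, 0, 0, 0], [0, 0, -0.6, 0, 0, 0], [0, 0, -0.5, 0, 0, 0], [0.6, 0, 0, 0, 0, 0], [0.8, 0, 0, 0, 0, 0], [0.8, 0, 0, 0, 0, 0], [0.8, 0, 0, 0, 0, 0], [0.8, 0, 0, 0, 0, 0], [0.6, 0, 0, 0, 0, 0], [0.25, 0, 0, 0, 0, 0], [0, 0, 0, 0, 0, 0], [0, 0, 0, 0, 0, 0], [0, 0, 0, 0, 0, 0], [0, 0, 0, 0, 0, 0]]]'

```text
clock: 22.57
position: [0.646, -0.0014, 0.0866]
ee_rot: [1.0, 0.001, -0.0, 0.0]
ft_force: [-0.9, -0.3, -0.7]
grip_width: 0.499
grasp_force: 41.2
```

```bash
python3 - <<'E'
from h import *
import cv2
s=camera('side')[:,:,::-1]
cv2.imwrite('pics/v7.png',cv2.resize(s[110:230,210:330],None,fx=5,fy=5,interpolation=3))
E
```

```text
(no output)
```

View pics/v7.png

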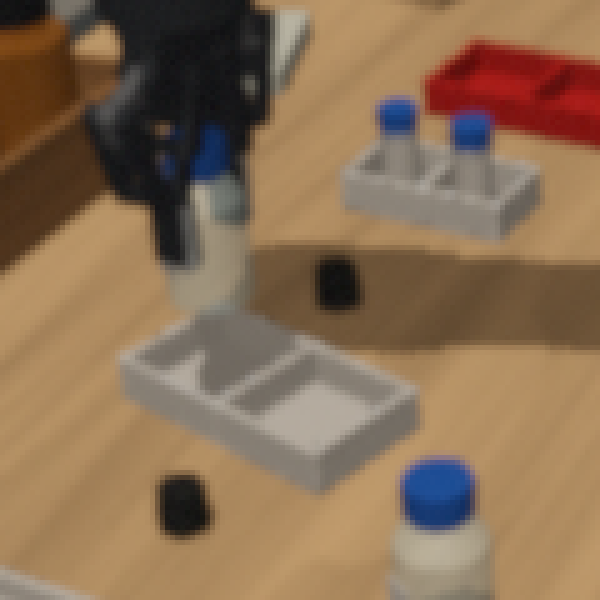

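Bottle is upright in the grip over the far large bay (base at (208,305)). I'll lower it gently.

Emit:
carry_out --commands '[[[0, 0, 0.4, 0, 0, 0], [0, 0, 0.4, 0, 0, 0], [0, 0, 0.25, 0, 0, 0], [0, 0, 0.15, 0, 0, 0], [0, 0, 0.1, 0, 0, 0], [0, 0, 0.07, 0, 0, 0], [0, 0, 0, 0, 0, 0], [0, 0, 0, 0, 0, 0], [0, 0, 0, 0, 0, 0], [0, 0, 0, 0, 0, 0]]]'

```text
clock: 23.45
position: [0.6472, -0.0013, 0.0323]
ee_rot: [1.0, 0.001, 0.0, 0.0]
ft_force: [-0.4, 0.4, 0.3]
grip_width: 0.502
grasp_force: 41.2
```

Emit:
carry_out --commands '[[[0, 0, 0.02, 0, 0, 0], [0, 0, 0, 0, 0, 0], [0, 0, 0, 0, 0, 0], [0, 0, 0, 0, 0, 0], [0, 0, 0, 0, 0, 0], [0, 0, 0, 0, 0, 0], [0, 0, 0, 0, 0, 0], [0, 0, 0, 0, 0, 0], [0, 0, -0.4, 0, 0, 0], [0, 0, -0.7, 0, 0, 0], [0, 0, -0.8, 0, 0, 0], [0, 0, -0.8, 0, 0, 0], [0, 0, 0, 0, 0, 0], [0, 0, 0, 0, 0, 0], [0, 0, 0, 0, 0, 0]]]' --hand -0.8

```text
clock: 24.7
position: [0.6466, -0.0014, 0.1385]
ee_rot: [1.0, 0.001, -0.0, 0.0]
ft_force: [0.2, -0.3, -0.8]
grip_width: 0.901
grasp_force: 0.0
```

Emit:
carry_out --commands '[[[-0.7, -0.49, 0, 0, 0, 0], [-0.7, -0.49, 0, 0, 0, 0], [-0.7, -0.49, 0, 0, 0, 0], [-0.7, -0.49, 0, 0, 0, 0], [-0.7, -0.49, 0, 0, 0, 0], [-0.7, -0.49, 0, 0, 0, 0], [-0.7, -0.48, 0, 0, 0, 0], [0, 0, 0, 0, 0, 0], [0, 0, 0, 0, 0, 0], [0, 0, 0, 0, 0, 0], [0, 0, 0, 0, 0, 0], [0, 0, 0, 0, 0, 0]]]' --hand -1

```text
clock: 25.7
position: [0.451, 0.1344, 0.1384]
ee_rot: [1.0, 0.0, -0.0, -0.0]
ft_force: [-0.7, -0.2, 0.0]
grip_width: 1.003
grasp_force: 0.0
```

```bash
python3 - <<'E'
from h import *
import cv2
s=camera('side')[:,:,::-1]
cv2.imwrite('pics/v8.png',cv2.resize(s[130:250,220:340],None,fx=5,fy=5,interpolation=3))
E
```

```text
(no output)
```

View pics/v8.png

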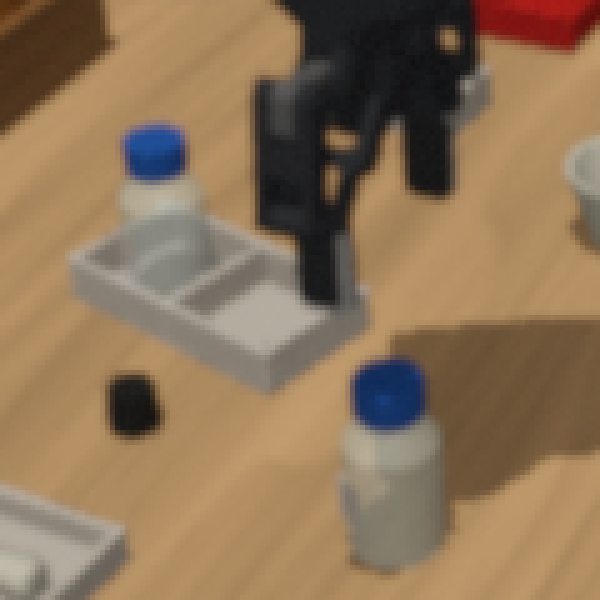

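The first bottle stands in the far bay (cap at (155,150)), and the second is under the open fingers (cap at (388,395)).

Emit:
carry_out --commands '[[[0, 0, 0.7, 0, 0, 0], [0, 0, 0.7, 0, 0, 0], [0, 0, 0.6, 0, 0, 0], [0, 0, 0.4, 0, 0, 0], [0, 0, 0.3, 0, 0, 0], [0, 0, 0.1, 0, 0, 0], [0, 0, 0, 0, 0, 0], [0, 0, 0, 0, 0, 0], [0, 0, 0, 0, 0, 0]]]'

```text
clock: 26.5
position: [0.4513, 0.1352, 0.0277]
ee_rot: [1.0, 0.001, 0.001, -0.0]
ft_force: [0.2, 0.4, 0.4]
grip_width: 0.998
grasp_force: 0.0
```

Emit:
carry_out --commands '[[[0, 0, 0, 0, 0, 0], [0, 0, 0, 0, 0, 0], [0, 0, 0, 0, 0, 0], [0, 0, 0, 0, 0, 0], [0, 0, 0, 0, 0, 0], [0, 0, 0, 0, 0, 0], [0, 0, 0, 0, 0, 0], [0, 0, 0, 0, 0, 0], [0, 0, 0, 0, 0, 0], [0, 0, 0, 0, 0, 0]]]' --hand 1

```text
clock: 27.33
position: [0.4508, 0.1351, 0.0274]
ee_rot: [1.0, 0.001, 0.0, 0.0]
ft_force: [-0.6, 0.0, 6.3]
grip_width: 0.5
grasp_force: 40.4
```

Emit:
carry_out --commands '[[[0, 0, -0.4, 0, 0, 0], [0, 0, -0.6, 0, 0, 0], [0, 0, -0.5, 0, 0, 0], [0.5, 0.46, 0, 0, 0, 0], [0.55, 0.5, 0, 0, 0, 0], [0.55, 0.5, 0, 0, 0, 0], [0.55, 0.5, 0, 0, 0, 0], [0.5, 0.46, 0, 0, 0, 0], [0.37, 0.35, 0, 0, 0, 0], [0.22, 0.2, 0, 0, 0, 0], [0, 0, 0, 0, 0, 0], [0, 0, 0, 0, 0, 0], [0, 0, 0, 0, 0, 0], [0, 0, 0, 0, 0, 0]]]'

```text
clock: 28.5
position: [0.5796, 0.018, 0.087]
ee_rot: [1.0, 0.002, -0.0, -0.0]
ft_force: [-0.5, -0.4, -1.1]
grip_width: 0.502
grasp_force: 41.4
```

Emit:
carry_out --commands '[[[0, 0, 0.4, 0, 0, 0], [0, 0, 0.4, 0, 0, 0], [0, 0, 0.25, 0, 0, 0], [0, 0, 0.15, 0, 0, 0], [0, 0, 0.1, 0, 0, 0], [0, 0, 0.07, 0, 0, 0], [0, 0, 0, 0, 0, 0], [0, 0, 0, 0, 0, 0], [0, 0, 0, 0, 0, 0], [0, 0, 0, 0, 0, 0]]]'

```text
clock: 29.33
position: [0.5807, 0.0166, 0.0326]
ee_rot: [1.0, 0.001, 0.0, 0.0]
ft_force: [0.8, -0.7, -1.3]
grip_width: 0.495
grasp_force: 41.4
```

Emit:
carry_out --commands '[[[0, 0, 0.02, 0, 0, 0], [0, 0, 0, 0, 0, 0], [0, 0, 0, 0, 0, 0], [0, 0, 0, 0, 0, 0], [0, 0, 0, 0, 0, 0], [0, 0, 0, 0, 0, 0], [0, 0, 0, 0, 0, 0], [0, 0, 0, 0, 0, 0], [0, 0, -0.4, 0, 0, 0], [0, 0, -0.7, 0, 0, 0], [0, 0, -0.9, 0, 0, 0], [0, 0, -0.9, 0, 0, 0], [-0.8, 0, -0.4, 0, 0, 0], [-0.8, 0, 0, 0, 0, 0], [-0.8, 0, 0, 0, 0, 0], [-0.8, 0, 0, 0, 0, 0], [0, 0, 0, 0, 0, 0], [0, 0, 0, 0, 0, 0], [0, 0, 0, 0, 0, 0], [0, 0, 0, 0, 0, 0]]]' --hand -0.8

```text
clock: 31.0
position: [0.4533, 0.0164, 0.1635]
ee_rot: [1.0, 0.001, 0.0, -0.0]
ft_force: [-0.3, 0.9, 0.5]
grip_width: 0.901
grasp_force: 0.0
```

```bash
python3 - <<'E'
from h import *
import cv2
s=camera('side')[:,:,::-1]
cv2.imwrite('pics/v9.png',cv2.resize(s[90:290,140:340],None,fx=3,fy=3,interpolation=3))
E
```

```text
(no output)
```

View pics/v9.png

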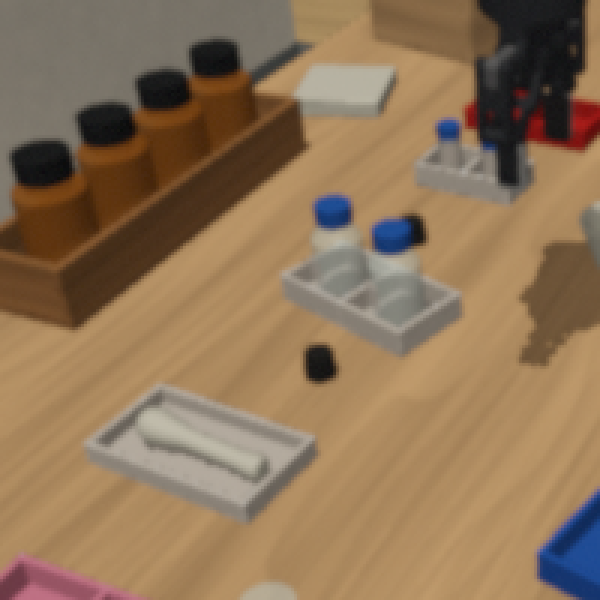

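Both bottles stand in their bays (caps at (333,212) and (393,237)), the pestle lies in its tray at (200,440), and the vials are in place behind the gripper at (448,145) and (490,150). Handing in.

```bash
python3 -c "
from workcell import *
print(hand_in())"
```

```text
the job is handed in; nothing more can be done
None
```

I handed the job in at about 31 s: both bottles, both vials and the pestle are in their trays, and nothing was knocked over. The last pictures confirm this, but hand-in returned no verdict.

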